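# Press a flange bolt into a sprung length-check cradle

## Task

Take the longer of the two flange bolts from the wooden rack and lay its shank in both V-blocks of the bolt length fixture, tip towards the graduated scale and the underside of its flange up against the outer end face of the V-block farthest from the scale. Press the bolt squarely down so that it bears on both sloping sides of the V and the sprung cradle goes down fully onto its pads, and finish while holding it pressed there, without letting go at the end. Leave the shorter bolt, the three black nuts and the inspection mirror where they are.

Things in the scene. Friction and masses are not known exactly. Their poses are not given: they have to be found in the camera images.
- long_bolt: The longer steel flange bolt, about 0.45 kg. Shank 20 mm dia., 135 mm long; round flange 40 mm dia., 4 mm thick, then a hexagon head 33 mm across corners, 13 mm thick. Origin on the axis at the flange's underside; x points along the shank to the tip, head on the -x side. Centre of mass about 46 mm from the origin towards the tip. Starts level in one of the two slots of the rack.
- long_bolt_tip (a point): Centre of the longer bolt's free shank end, 135 mm from the flange's underside.
- short_bolt: The shorter steel flange bolt: as the longer one but with a shank 100 mm long. Lies in the other slot of the rack; must stay there.
- rack: Fixed wooden rack, board 100 x 190 x 12 mm, origin under its centre. Two rails 10 mm thick, along y, middles at x = -33 and 33 mm, tops 43 mm high, have open-topped slots 24 mm wide at y = -45 and 45 mm, floor 35 mm high. Bolts lie along the rack's x, axis 45 mm above the bench, tip to +x, flange 4 to 14 mm outside the -x rail, and lift straight up; 56 mm clear between rails.
- fixture: Base of the bolt length fixture, fixed to the bench: dark steel plate 180 x 84 x 12 mm, x = -50 to 130 mm, y = -42 to 42 mm; origin on the bench under the middle of the cradle, x along the V towards the scale, z up. The scale is a thin upright aluminium strip at x = 57 to 127 mm, y = -37.5 mm, only seen. The V's sloping sides are cradle_c7, c8 (+y) and cradle_c9, c10 (-y).
- cradle (a joint): How far the sprung cradle is pressed down, m: 0 = up (also with a bolt lying in it), 0.008 = fully down. With the bolt in it about 4 N starts it moving, 12 N holds it down. Its plate, 84 x 74 mm, top 32 mm above the bench when up, carries two V-blocks, 14 mm long and 44 wide, at x = -42 to -28 and 28 to 42 mm of the fixture: 56 mm clear between them for the fingers.
- v_datum (a point): Where a bolt's origin lies when seated in the V with its flange on the datum face (outer face of the V-block farthest from the scale). Moves with the cradle: 62 mm above the bench when up, 54 when down. x along the V, from the datum face towards the scale; z up. The V is 90 degrees, sides sloping 45, mouth 31 mm wide and about 1 mm above a seated bolt's axis.
- nut0: Black flange nut, 40 mm across, 19 mm high, lying on the bench; leave alone. Origin at the centre of its underside.
- nut1: Another such nut; leave alone.
- nut2: Another such nut; leave alone.
- mirror: Round chrome inspection mirror, 56 mm diameter, with a thin handle to its -x side (213 mm long in all, 12 mm high), lying on the bench; leave alone. Origin under the centre of the round mirror.
Mind the look-alikes: they are no part of the job. Several things have the shape of the rack; the one meant has the colours described above.

How it is judged:
By the outcome, as a careful person would: the job done as asked, in the order asked, and still so for the second after the job is handed in, while the arm keeps its last pose, push and grip.
It also fails if it takes over 45 s, if anything falls off the work surface, if the arm or the gripper's body presses on something with over 40 N, if the wrist force passes 120 N, or if a joint passes its speed limit or range.

## Robot

A 7-joint arm with a two-finger parallel gripper is mounted at the origin on the work surface. World frame = base frame: x ahead of the robot, y to its left, z up, the work surface at z = 0. Lengths are in m, angles in rad, forces in N, time in s.
With the tool pointing down it reaches from about 0.35 to 0.9 m from the base axis. Payload 19.9 kg.
Tool frame: the origin (TCP) lies at the very end of the fingers, on their centre line; the grasp point (between the pads) lies 19 mm behind it (arm.tcp_to_grasp is the distance from the TCP to the grasp point, in m); z points along the fingers, y is the direction in which the jaws open and shut (so a half turn about z gives the same grasp; the last joint's range is limited). The gripper opens to 85 mm and grips with 20 to 120 N. Pads are 22 mm wide; open, the fingers measure 114 mm over their backs; the gripper's body (76 mm by 85 mm) begins 54 mm behind the grasp point. The pads swing forward as they close: fully open they stand 13 mm farther back than shut.
Start: joints at [1.111, 0.417, -0.01, 1.614, 0.005, 1.111, -0.053], TCP at [0.254, -0.571, 0.231] pointing down, gripper open.
Joint ranges: [-2.81, 2.81], [-0.39, 2.02], [-1.27, 1.25], [0.06, 2.57], [-1.19, 4.33], [0.19, 2], [-2.82, 2.82]. Speed limits (rad/s): [1.89, 1.89, 2.39, 2.39, 3.01, 3.01, 3.01].

## Interface

Orientations are given as a unit quaternion [w, x, y, z].
In Python, from rig import arm gives the robot as it stands.
- The arm moves only by the tool play_rows, never from a script. Its argument "plan" is one flat list of numbers, 4 for each row, row after row: the shift along the tool's x, y, z in mm, then the turn about the tool's z in rad. A call has 1 to 20 rows; each row shifts and turns the commanded pose from where the row before left it, along the tool's axes as they then stand; what a row does not reach is not made up. A row lasts 1/12 s, in which the tool goes at most 41.7 mm and 7.16 degrees, less where a joint would pass 70% of its speed; a pose out of reach is approached as far as the arm can. A call with a gripper value outside its range is refused whole. "hand" is the finger opening in mm, from 0 to 85.4, set as the call begins (left out, the last holds). The fingers move at their own pace and stop on an object; "squeeze" is the grip in N (left out, the last holds). Time passes only in rows, so rows that do not move let the fingers close. It gives the time, the measured TCP pose, the force and the opening at its end, in the units of the state.
- arm.get_obs(): the state, without advancing time (a new reading comes with each control period).
- arm.grab_frame(name): name is "side" or "top"; returns a dict with "color" (400x640x3 uint8, blue, green, red), "z_map" (400x640 float32, m along the optical axis (not along the pixel's ray), 0 where there is no reading), "fx", "fy", "cx", "cy" (pixels), "D" ([k1, k2, p1, p2, k3] as OpenCV has them; the pictures are not rectified), "view" (4x4, takes a point from world to camera coordinates). Camera axes: x right, y down, z forward; pixel columns grow to the right and rows downward; lengths in m; the calibration is good to about 2 mm. A picture is of the moment at which its call begins.
- arm.job_done(): hands the job in, once; it reports no verdict.
Trained networks look in the newest picture that a camera, given by its name, has taken for a name from the list of things; names that differ only in an ending like _2 or _b are one class to them, and where a whole thing is asked for, a point or a joint stands for the part that bears it (a point fixed in the world has none). Each returns a list of dicts, best first, with "p" (0 to 1); they miss things now and then, are a little off and sometimes report something else, mostly with a low value. They report only what shows in the picture. A call takes as long as a camera call. They do not tell look-alikes from the thing itself.
- arm.boxes_of(camera, thing): "pixel" ([column, row] in pixels, amid what is visible of it).
- arm.masks_of(camera, thing): "region" (400x640 bool, what is visible of it) and "pixel" ([column, row] in pixels, amid what is visible of it).
- arm.place_of(camera, thing): "pixel" ([column, row] in pixels: a listed point, or the origin of a listed thing).
The state is a dict: "clock": time; "q": joint angles; "qvel": joint speeds; "joint_efforts": joint torques, N m; "tool_pos": TCP position; "ee_rot": TCP orientation; "wrist_force": force on the tool from outside, world axes, zero at the start; "ft_torque": the same for the moment, N m; "opening": opening from 0.0 (shut) to 1.0 (fully open).
Only numpy, scipy, OpenCV 4.12 (cv2) and the standard library are available. Lean on these libraries where they do the work, as an engineer would, in place of code of your own. Each camera call takes 0.05 s, during which the arm holds its last target.

## Working session

There is one attempt and no reset: what is moved stays moved. The work goes in short steps, Python scripts to look and compute and a tool call to move; the robot and the scene stay as the last step left them, time stands still between calls to the robot, and variables do not carry over. Pictures are saved under pics/ and viewed, and the job is handed in when it is done.

Besides the shell and the picture viewer there is one more tool, called after ">>>" as name(argument=value, ...), one argument or row to a line, values as JSON. play_rows: Moves the arm, as the interface text tells. Its arguments: {"type":"object","properties":{"plan":{"type":"array"},"hand":{"type":"number"},"squeeze":{"type":"number"}},"required":["plan"]}

```bash
ls; mkdir -p pics; cat > h.py <<'E'
import numpy as np, cv2
from rig import arm
def px2w(f,u,v,z=None,depth=None):
    K=np.array([[f["fx"],0,f["cx"]],[0,f["fy"],f["cy"]],[0,0,1.]])
    n=cv2.undistortPoints(np.array([[[u,v]]],float),K,np.array(f["D"],float))[0,0]
    V=np.array(f["view"]);R=V[:3,:3];t=V[:3,3]
    c=-R.T@t; d=R.T@np.array([n[0],n[1],1.])
    if z is not None: return c+d*(z-c[2])/d[2]
    return c+d*depth
def w2px(f,P):
    K=np.array([[f["fx"],0,f["cx"]],[0,f["fy"],f["cy"]],[0,0,1.]])
    V=np.array(f["view"])
    return cv2.projectPoints(np.array(P,float).reshape(-1,1,3),cv2.Rodrigues(V[:3,:3])[0],V[:3,3],K,np.array(f["D"],float))[0][:,0]
E
python3 - <<'E'
from h import *
for n in("top","side"):
    f=arm.grab_frame(n); cv2.imwrite(f"pics/{n}0.png",f["color"]); print(n,f["fx"],f["cx"],f["cy"],f["D"],np.round(f["view"],3).tolist())
    np.savez(f"{n}0.npz",**{k:np.array(v) for k,v in f.items()})
    for t in("long_bolt","long_bolt_tip","short_bolt","rack","fixture","v_datum","nut0","mirror"):
        print(t,[(np.round(r["pixel"],1).tolist(),round(r["p"],2)) for r in arm.place_of(n,t)])
print(arm.get_obs())
E
```

```text
pics
top 389.96493714649677 315.73839969549306 200.2340934885857 [-0.08607746  0.          0.          0.          0.        ] [[-0.1, -0.995, -0.001, 0.126], [-0.968, 0.098, -0.231, 0.535], [0.23, -0.022, -0.973, 0.892], [0.0, 0.0, 0.0, 1.0]]
long_bolt [([314.0, 248.3], 0.92)]
long_bolt_tip [([302.7, 196.4], 0.9)]
short_bolt [([271.7, 251.9], 0.64)]
rack [([265.3, 323.0], 0.89), ([293.7, 230.8], 0.67), ([220.6, 145.3], 0.55)]
fixture [([411.2, 203.1], 0.58)]
v_datum [([414.4, 215.5], 0.94)]
nut0 [([383.7, 120.5], 0.71), ([286.7, 122.3], 0.61), ([320.5, 128.5], 0.53)]
mirror [([189.9, 224.1], 0.75)]
side 379.2929618522979 324.0781574279805 196.89857848485497 [-0.01480779  0.          0.          0.          0.        ] [[0.858, -0.514, -0.014, -0.427], [-0.389, -0.631, -0.671, 0.301], [0.336, 0.581, -0.741, 0.58], [0.0, 0.0, 0.0, 1.0]]
long_bolt [([269.0, 219.4], 0.67)]
long_bolt_tip [([325.6, 193.8], 0.89)]
short_bolt [([251.6, 190.4], 0.62)]
rack [([285.3, 208.3], 0.94), ([171.2, 225.7], 0.8), ([341.7, 126.2], 0.73)]
fixture [([389.0, 314.0], 0.89)]
v_datum [([367.3, 307.5], 0.66)]
[... 158 characters left out ...]
ay([ 1.11145612,  0.41738627, -0.01026428,  1.61358071,  0.00471467,
        1.11069506, -0.05297133]), 'qvel': array([ 1.15964817e-03,  1.88674870e-03, -2.32768168e-04, -1.88158777e-03,
       -6.00707058e-04,  6.45850339e-04,  7.35391088e-05]), 'joint_efforts': array([-6.57030596e-04, -8.64193010e+01,  6.78724833e-01, -4.35209477e+01,
        1.93308061e-02,  1.98756097e-03,  2.16802670e-05]), 'tool_pos': array([ 0.25359486, -0.57123306,  0.23127696]), 'ee_rot': array([-1.37930248e-05,  9.78254884e-01,  2.07406316e-01, -3.65621956e-05]), 'wrist_force': array([-0.12136703,  0.04322631,  0.30546692]), 'ft_torque': array([ 0.03853512, -0.01903879, -0.03454154]), 'opening': 1.0025409237338396}
```

View pics.

View pics/top0.png

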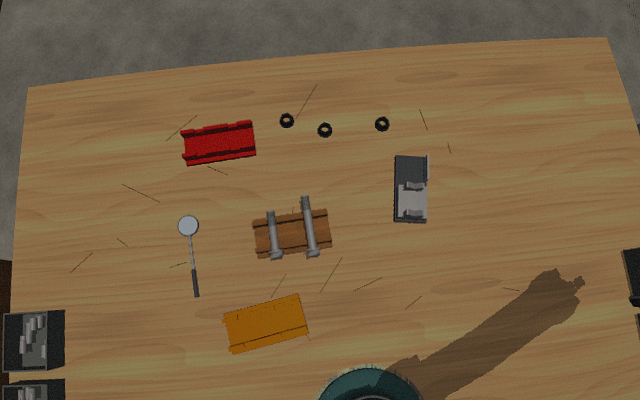

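View pics/side0.png

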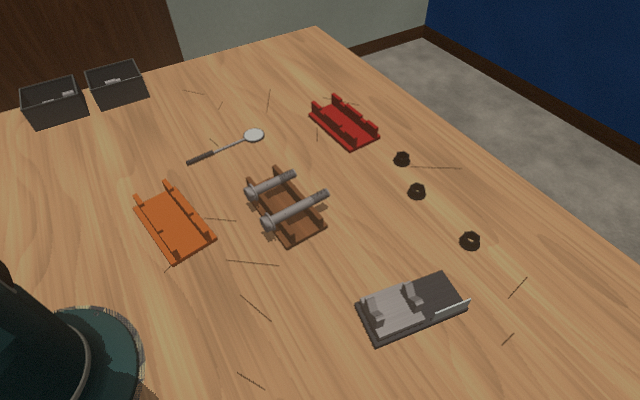

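```bash
python3 - <<'E'
from h import *
F={n:dict(np.load(f"{n}0.npz")) for n in("top","side")}
def show(n,u,v,z,l): print(n,l,np.round(px2w(F[n],u,v,z=z),4))
show("top",314,248.3,.045,"LB o");show("side",269,219.4,.045,"LB o")
show("top",302.7,196.4,.045,"LB tip");show("side",325.6,193.8,.045,"tip")
show("top",271.7,251.9,.045,"SB o");show("side",251.6,190.4,.045,"SB o")
show("top",293.7,230.8,0,"rack");show("side",285.3,208.3,0,"rack")
show("top",411.2,203.1,0,"fix");show("side",389,314,0,"fix")
show("top",414.4,215.5,.062,"vd");show("side",367.3,307.5,.062,"vd")
for n,(a,b,c,d) in {"top":(180,280,370,450),"side":(230,360,340,490)}.items():
    im=F[n]["color"][a:b,c:d]; cv2.imwrite(f"pics/{n}_crop.png",cv2.resize(im,None,fx=5,fy=5,interpolation=cv2.INTER_CUBIC))
im=F["top"]["color"][140:240,380:450]; cv2.imwrite("pics/top_crop.png",cv2.resize(im,None,fx=6,fy=6,interpolation=cv2.INTER_CUBIC)[:600])
# point cloud of fixture from both
for n in F:
    f=F[n]; K=np.array([[f["fx"],0,f["cx"]],[0,f["fy"],f["cy"]],[0,0,1.]])
    vv,uu=np.mgrid[0:400,0:640]; pts=np.stack([uu.ravel(),vv.ravel()],1).astype(float)
    nn=cv2.undistortPoints(pts[:,None],K,f["D"])[:,0]; z=f["z_map"].ravel()
    C=np.c_[nn*z[:,None],z]; V=f["view"]; W=(C-V[:3,3])@V[:3,:3]; W[z==0]=np.nan
    np.save(n+"_W.npy",W.reshape(400,640,3))
E
```

```text
top LB o [0.4298 0.0872 0.045 ]
side LB o [0.4291 0.0949 0.045 ]
top LB tip [0.5617 0.1024 0.045 ]
side tip [0.5591 0.0951 0.045 ]
top SB o [0.4313 0.1901 0.045 ]
side SB o [0.4314 0.1853 0.045 ]
top rack [0.4847 0.1343 0.    ]
side rack [0.4835 0.14   0.    ]
top fix [ 0.5264 -0.1783  0.    ]
side fix [ 0.5273 -0.1702  0.    ]
top vd [ 0.4823 -0.1644  0.062 ]
side vd [ 0.481 -0.163  0.062]
```

View pics/side_crop.png

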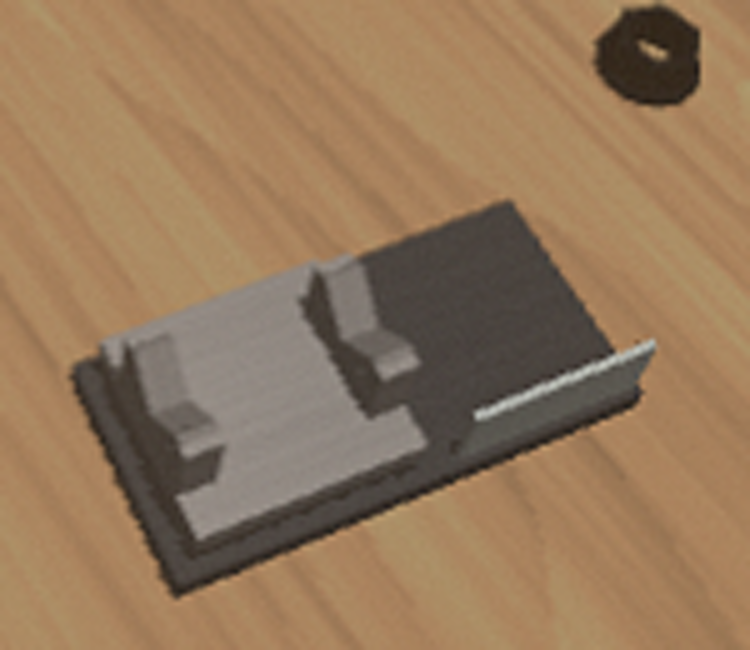

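View pics/top_crop.png

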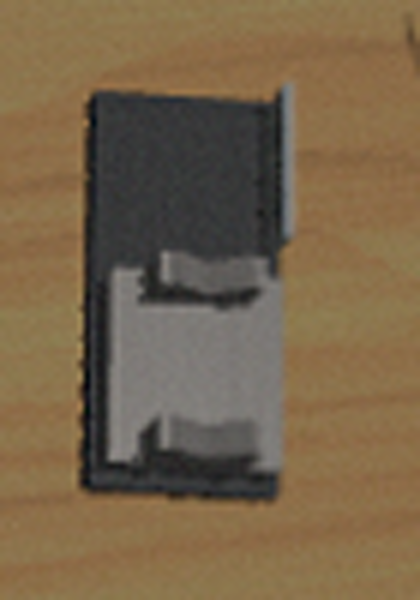

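```bash
cat > fit.py <<'E'
from h import *
from scipy.optimize import least_squares
F={n:dict(np.load(f"{n}0.npz")) for n in("top","side")}
T=lambda x,y:("top",380+(x+.5)/6-.5,140+(y+.5)/6-.5)
S=lambda x,y:("side",340+(x+.5)/5-.5,230+(y+.5)/5-.5)
obs=[(T(92,95),(130,42,12)),(T(82,490),(-50,42,12)),(T(275,497),(-50,-42,12)),
(T(112,268),(42,37,32)),(T(108,462),(-42,37,32)),(T(278,278),(42,-37,32)),(T(280,470),(-42,-37,32)),
(S(512,200),(130,42,12)),(S(75,368),(-50,42,12)),(S(178,583),(-50,-42,12)),
(S(200,540),(-42,-37,32)),(S(428,440),(42,-37,32)),(S(103,345),(-42,37,32))]
def proj(p,n,P):
    c,s=np.cos(p[2]),np.sin(p[2]);P=np.array(P,float)/1000
    return w2px(F[n],[c*P[0]-s*P[1]+p[0],s*P[0]+c*P[1]+p[1],P[2]])[0]
for cams in(("top",),("side",),("top","side")):
    O=[o for o in obs if o[0][0] in cams]
    r=least_squares(lambda p:np.concatenate([proj(p,o[0][0],o[1])-o[0][1:] for o in O]),[.527,-.175,0.],x_scale=[.01,.01,.1],loss="soft_l1")
    print(cams,np.round(r.x,4));print(np.round(r.fun.reshape(-1,2),1).tolist())
c,s=np.cos(r.x[2]),np.sin(r.x[2]);print("datum",r.x[0]-.042*c,r.x[1]-.042*s)
E
python3 fit.py
python3 - <<'E'
import numpy as np,cv2
from h import *
f=dict(np.load("top0.npz"));im=f["color"][185:275,240:340];cv2.imwrite("pics/rt.png",cv2.resize(im,None,fx=6,fy=6,interpolation=cv2.INTER_CUBIC))
f=dict(np.load("side0.npz"));im=f["color"][155:255,235:340];cv2.imwrite("pics/rs.png",cv2.resize(im,None,fx=6,fy=6,interpolation=cv2.INTER_CUBIC))
for n in("top","side"):
    W=np.load(n+"_W.npy"); print(n,"bench z",np.nanmedian(W[150:180,270:290] if n=="top" else W[280:300,500:530],(0,1)))
    w=W.reshape(-1,3)
    m=(abs(w[:,0]-.527)<.03)&(abs(w[:,1]+.17)<.03);print("cradle plate z",np.percentile(w[m][:,2],[10,50,90]))
E
```

```text
('top',) [ 0.5248 -0.1721 -0.164 ]
[[-0.3, -0.9], [0.3, -0.3], [0.7, 0.5], [-0.6, 0.1], [-0.4, -0.1], [0.3, 0.2], [0.0, 0.3]]
('side',) [ 0.5259 -0.1746 -0.1654]
[[0.1, -0.8], [-0.8, -0.8], [0.3, 1.0], [0.1, 0.1], [0.5, 1.1], [-0.4, -0.8]]
('top', 'side') [ 0.5257 -0.1737 -0.1629]
[[0.2, -1.2], [0.9, -0.7], [1.3, 0.0], [-0.1, -0.3], [0.2, -0.5], [0.8, -0.2], [0.6, -0.1], [-0.4, -1.2], [-1.2, -1.1], [-0.1, 0.7], [-0.3, -0.3], [0.1, 0.7], [-0.8, -1.0]]
datum 0.4842168836569467 -0.16691246320039327
top bench z [ 0.66673325  0.15664782 -0.00068523]
cradle plate z [0.02909041 0.03155203 0.04623652]
side bench z [ 7.50767061e-01 -2.51571232e-01 -5.72829667e-04]
cradle plate z [0.03068391 0.032167   0.05082549]
```

View pics/rt.png

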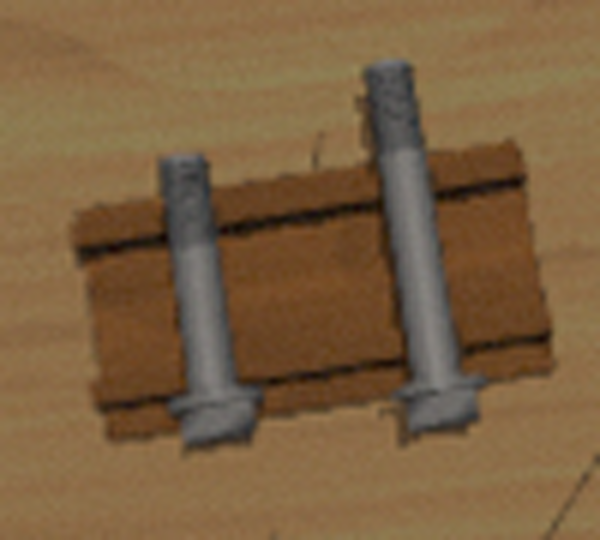

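View pics/rs.png

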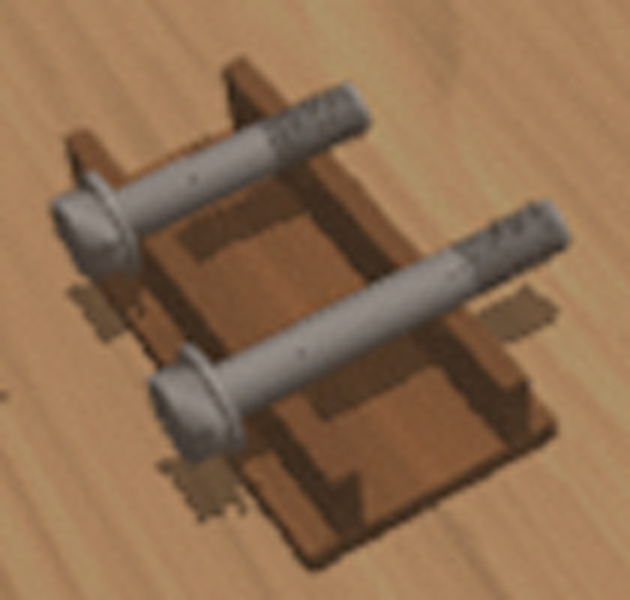

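```bash
cat > fitb.py <<'E'
from h import *
from scipy.optimize import least_squares
F={n:dict(np.load(f"{n}0.npz")) for n in("top","side")}
T=lambda x,y:("top",240+(x+.5)/6-.5,185+(y+.5)/6-.5)
S=lambda x,y:("side",235+(x+.5)/6-.5,155+(y+.5)/6-.5)
# axis mid points (line only), and end points
line=[T(398,150),T(434,370),T(418,265),S(231,386),S(465,275),S(350,330)]
end=[(T(388,62),135),(S(556,232),135),(T(437,382),0),(S(218,392),0)]
def pr(p,n,X):
    c,s=np.cos(p[2]),np.sin(p[2]);return w2px(F[n],[p[0]+c*X/1000,p[1]+s*X/1000,.045])[0]
for cams in(("top",),("side",),("top","side")):
    def fun(p):
        o=[]
        for n,u,v in line:
            if n in cams:
                a,b=pr(p,n,0),pr(p,n,135);d=(b-a)/np.hypot(*(b-a));o.append(d[0]*(v-a[1])-d[1]*(u-a[0]))
        for (n,u,v),X in end:
            if n in cams:o+=list((pr(p,n,X)-[u,v])*.7)
        return o
    r=least_squares(fun,[.43,.09,.05],x_scale=[.01,.01,.1]);print(cams,np.round(r.x,4),np.round(r.fun,1))
W=np.load("top_W.npy").reshape(-1,3)
for n in F:
    W=np.load(n+"_W.npy").reshape(-1,3)
    m=(W[:,0]>.44)&(W[:,0]<.56)&(abs(W[:,1]-.095)<.04)&(W[:,2]>.046)
    w=W[m];A=np.polyfit(w[:,0],w[:,1],1);print(n,m.sum(),A,np.polyval(A,[.43,.56]),w[:,2].max(),w[:,0].max())
E
python3 fitb.py
```

```text
('top',) [0.4303 0.0913 0.0573] [-0.3 -0.   0.  -0.2  0.1 -0.1  0. ]
('side',) [0.4301 0.0915 0.0263] [-0.1  0.1  0.1  0.5 -0.4 -0.5  0.3]
('top', 'side') [0.4303 0.0914 0.0426] [-0.8 -0.  -0.2 -0.1  0.6  0.4  0.3 -0.   0.2 -0.8 -0.1  0.  -0.4  0.3]
top 373 [0.06016359 0.06562401] [0.09149435 0.09931562] 0.05897030861108882 0.5598147055597268
side 484 [0.06299835 0.05881559] [0.08590488 0.09409466] 0.05793535965324242 0.559884534474326
```

>>> play_rows(
  plan=[0,0,0,0.121,0,0,0,0.121,0,0,0,0.121,11,-27,4,0,11,-27,4,0,11,-27,4,0,11,-27,4,0,11,-27,4,0,11,-27,4,0,11,-27,4,0,11,-27,4,0,11,-27,4,0,11,-27,4,0,11,-27,4,0,11,-27,4,0,11,-27,4,0,11,-27,4,0,11,-27,4,0,11,-27,4,0,11,-27,4,0],
  hand=60,
  squeeze=90,
)

```text
clock: 2.57
tool_pos: [0.4155, -0.1013, 0.1634]
ee_rot: [0.0, 1.0, 0.027, 0.0]
wrist_force: [0.5, -0.2, -0.6]
opening: 0.701
```

```bash
cat >> h.py <<'E'
def to(x,y,z=None,yaw=None):
    o=arm.get_obs();p=o["tool_pos"];q=o["ee_rot"];w,a,b,c=q
    xa=np.array([1-2*(b*b+c*c),2*(a*b+w*c)]);yw=np.arctan2(xa[1],xa[0])
    yaw=yw if yaw is None else yaw
    d=np.array([x,y])-p[:2];cs,s=np.cos(yaw),np.sin(yaw)
    print("clock",round(o["clock"],2),"p",np.round(p,4),"yaw",round(yw,4),"turn",round(yw-yaw,4),"dx",round(1e3*(d[0]*cs+d[1]*s),1),"dy",round(1e3*(d[0]*s-d[1]*cs),1),"dz",None if z is None else round(1e3*(p[2]-z),1),"F",np.round(o["wrist_force"],1),"T",np.round(o["ft_torque"],2),"op",round(o["opening"]*85.4,1),"q",np.round(q,3))
E
python3 -c "
from h import *
to(.476,.093,.12,.055)"
```

```text
clock 2.57 p [ 0.4155 -0.1013  0.1634] yaw 0.0546 turn -0.0004 dx 71.1 dy -190.7 dz 43.4 F [ 0.5 -0.2 -0.6] T [-0.05 -0.07  0.05] op 59.9 q [0.    1.    0.027 0.   ]
```

>>> play_rows(
  plan=[9,-24,5,0,9,-24,5,0,9,-24,5,0,9,-24,5,0,9,-24,5,0,9,-24,5,0,9,-24,5,0,8,-22,5,0,0,0,0,0,0,0,0,0],
)

```text
clock: 3.4
tool_pos: [0.4756, 0.092, 0.123]
ee_rot: [-0.0, 1.0, 0.028, -0.0]
wrist_force: [0.7, -0.4, 0.8]
opening: 0.705
```

```bash
python3 -c "
from h import *
to(.476,.093,.026,.055)
for n in ('top','side'):
    f=arm.grab_frame(n); cv2.imwrite(f'pics/{n}1.png',f['color'])
    o=arm.get_obs();print(w2px(f,o['tool_pos']))
    im=f['color'][150:300,210:350] if n=='top' else f['color'][110:250,220:360]
    cv2.imwrite(f'pics/{n}1c.png',cv2.resize(im,None,fx=4,fy=4,interpolation=cv2.INTER_CUBIC))
"; cat > cc.py <<'E'
E
python3 -c "
import cv2,numpy as np
a=cv2.imread('pics/top1c.png');b=cv2.imread('pics/side1c.png');h=560
cv2.imwrite('pics/both1.png',cv2.resize(np.hstack([a[:h],b[:h]]),(800,400)))"
```

```text
clock 3.4 p [0.4756 0.092  0.123 ] yaw 0.0569 turn 0.0019 dx 0.4 dy -0.9 dz 97.0 F [ 0.7 -0.4  0.8] T [-0.06 -0.04 -0.03] op 60.2 q [-0.     1.     0.028 -0.   ]
[[310.11894827 224.43740956]]
[[287.74374468 184.17175997]]
```

View pics/both1.png

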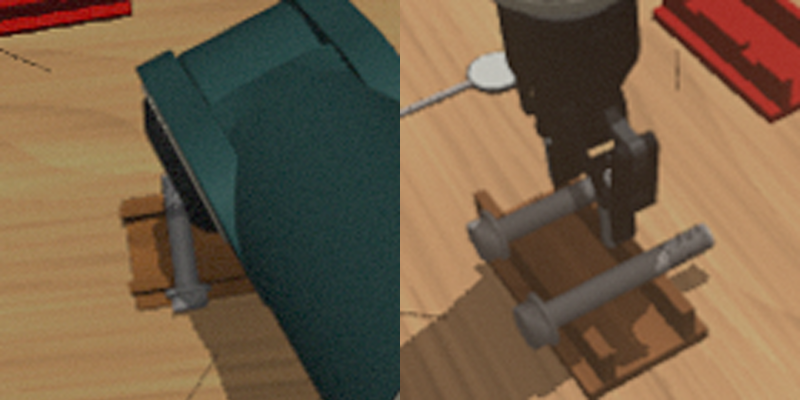

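>>> play_rows(
  plan=[0,-1,14,0,0,0,14,0,0,0,14,0,0,0,14,0,0,0,14,0,0,0,12,0,0,0,8,0,0,0,6,0,0,0,0,0,0,0,0,0],
)

```text
clock: 4.33
tool_pos: [0.4757, 0.0918, 0.0276]
ee_rot: [-0.0, 1.0, 0.027, 0.0]
wrist_force: [0.5, 0.6, 0.3]
opening: 0.704
```

```bash
python3 -c "
from h import *
to(.476,.093,.026,.055)
f=arm.grab_frame('side')
im=f['color'][130:260,220:360]
cv2.imwrite(f'pics/s2.png',cv2.resize(im,None,fx=4,fy=4,interpolation=cv2.INTER_CUBIC))
"
```

```text
clock 4.33 p [0.4757 0.0918 0.0276] yaw 0.0545 turn -0.0005 dx 0.4 dy -1.2 dz 1.6 F [0.5 0.6 0.3] T [-0.01 -0.01 -0.01] op 60.2 q [-0.     1.     0.027  0.   ]
```

View pics/s2.png

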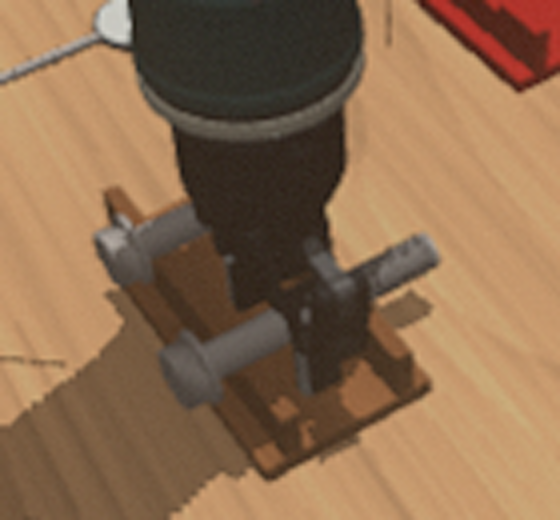

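>>> play_rows(
  plan=[0,0,0,0,0,0,0,0,0,0,0,0,0,0,0,0,0,0,0,0,0,0,0,0,0,0,0,0,0,0,0,0,0,0,0,0,0,0,0,0],
  hand=10,
  squeeze=40,
)

```text
clock: 5.22
tool_pos: [0.4758, 0.092, 0.0277]
ee_rot: [-0.0, 1.0, 0.027, 0.0]
wrist_force: [-0.9, -0.2, 7.6]
opening: 0.215
```

```bash
python3 -c "
from h import *
to(.476,.093,.026,.055)"
```

```text
clock 5.22 p [0.4758 0.092  0.0277] yaw 0.0547 turn -0.0003 dx 0.2 dy -1.0 dz 1.7 F [-0.9 -0.2  7.6] T [-0.08  0.3  -0.1 ] op 18.4 q [-0.     1.     0.027  0.   ]
```

>>> play_rows(
  plan=[0,0,0,0,0,0,0,0,0,0,-4,0,0,0,-8,0,0,0,-12,0,0,0,-14,0,0,0,-14,0,0,0,-14,0,0,0,-14,0,0,0,-12,0,0,0,-8,0,0,0,0,0,0,0,0,0],
  squeeze=90,
)

```text
clock: 6.3
tool_pos: [0.4756, 0.0918, 0.1274]
ee_rot: [0.0, 1.0, 0.027, 0.0]
wrist_force: [0.1, -0.5, -5.8]
opening: 0.207
```

```bash
python3 -c "
from h import *
to(.476,.093,.026,.055)
f=arm.grab_frame('side')
np.savez('s3.npz',**{k:np.array(v) for k,v in f.items()})
im=f['color'][90:240,220:370]
cv2.imwrite(f'pics/s3.png',cv2.resize(im,None,fx=4,fy=4,interpolation=cv2.INTER_CUBIC))
for t in ('long_bolt','long_bolt_tip'): print([(r['pixel'],r['p']) for r in arm.place_of('side',t)])
"
```

```text
clock 6.3 p [0.4756 0.0918 0.1274] yaw 0.0547 turn -0.0003 dx 0.5 dy -1.1 dz 101.4 F [ 0.1 -0.5 -5.8] T [ 0.03  0.03 -0.07] op 17.7 q [0.    1.    0.027 0.   ]
[([326.4, 157.2], 0.62), ([267.4, 183.7], 0.61)]
[([255.4, 187.0], 0.75), ([329.8, 158.2], 0.73)]
```

View pics/s3.png

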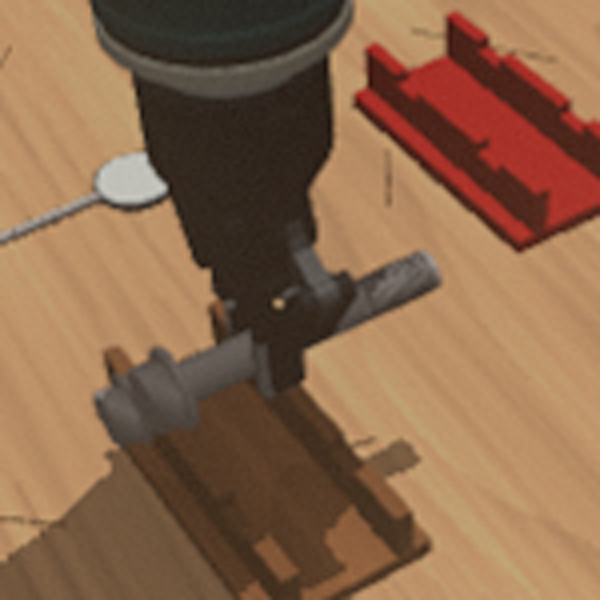

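>>> play_rows(
  plan=[0,0,0,0.05,0,0,0,0.056,0,0,0,0.056,0,0,0,0.056,3,10,0,0,6,20,0,0,8,22,0,0,8,22,0,0,8,22,0,0,8,22,0,0,8,22,0,0,8,22,0,0,8,22,0,0,8,22,0,0,8,22,0,0,6,20,0,0,3,10,0,0,0,0,0,0,0,0,0,0],
)

```text
clock: 8.03
tool_pos: [0.5221, -0.1773, 0.1267]
ee_rot: [-0.0, 0.997, -0.081, -0.0]
wrist_force: [0.6, -0.1, -3.6]
opening: 0.202
```

```bash
python3 -c "
from h import *
to(.5232,-.1729,.06,-.163)
"
```

```text
clock 8.03 p [ 0.5221 -0.1773  0.1267] yaw -0.1631 turn -0.0001 dx 0.4 dy -4.5 dz 66.7 F [ 0.6 -0.1 -3.6] T [ 0.1   0.04 -0.03] op 17.2 q [-0.     0.997 -0.081 -0.   ]
```

>>> play_rows(
  plan=[0,-2,6,0,0,-2.5,12,0,0,0,12,0,0,0,7,0,0,0,0,0,0,0,0,0],
)

```text
clock: 8.53
tool_pos: [0.5229, -0.1725, 0.0896]
ee_rot: [-0.0, 0.997, -0.081, -0.001]
wrist_force: [0.2, -0.2, -3.6]
opening: 0.203
```

```bash
python3 -c "
from h import *
to(.5232,-.1729,.06,-.163)
f=arm.grab_frame('side')
np.savez('s4.npz',**{k:np.array(v) for k,v in f.items()})
im=f['color'][210:360,330:480]
cv2.imwrite(f'pics/s4.png',cv2.resize(im,None,fx=4,fy=4,interpolation=cv2.INTER_CUBIC))
f=arm.grab_frame('top')
np.savez('t4.npz',**{k:np.array(v) for k,v in f.items()})
im=f['color'][140:240,360:460]
cv2.imwrite(f'pics/t4.png',cv2.resize(im,None,fx=5,fy=5,interpolation=cv2.INTER_CUBIC))
"
```

```text
clock 8.53 p [ 0.5229 -0.1725  0.0896] yaw -0.1627 turn 0.0003 dx 0.4 dy 0.4 dz 29.6 F [ 0.2 -0.2 -3.6] T [ 0.01  0.02 -0.02] op 17.3 q [-0.     0.997 -0.081 -0.001]
```

View pics/s4.png

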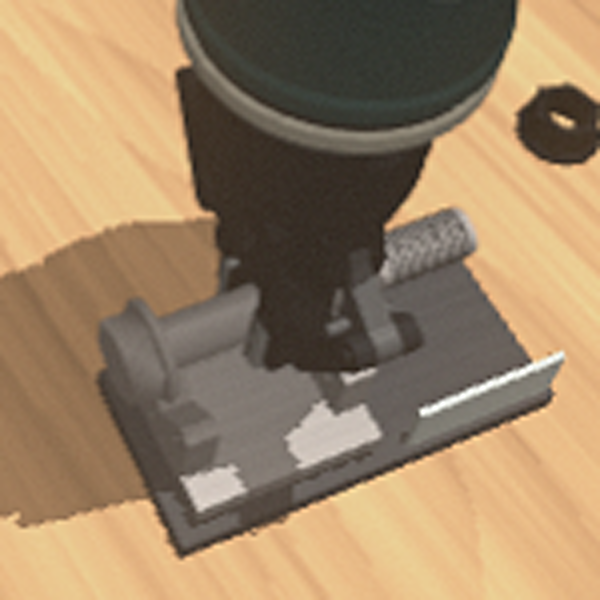

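View pics/t4.png

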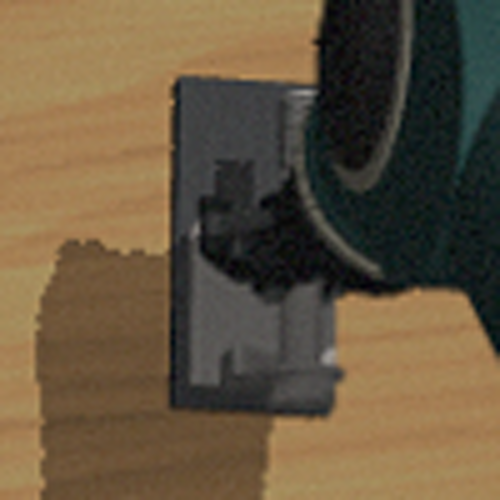

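```bash
python3 -c "
from h import *
c,s=np.cos(-.163),np.sin(-.163);p=np.array([.5229,-.1725])
for n,o,k in(('s4',(330,210),4),('t4',(360,140),5)):
    f=dict(np.load(n+'.npz'));im=f['color'][o[1]:o[1]+150,o[0]:o[0]+150];im=cv2.resize(im,None,fx=k,fy=k,interpolation=cv2.INTER_CUBIC)[:600,:750].copy()
    for a in (0,135):
        for dz in (.0173,):
            cc=[]
            r=.020 if a==0 else .010
            for th in np.linspace(0,2*np.pi,40):
                d=(a-45.5)/1000;l=r*np.cos(th)
                cc.append([p[0]+c*d-s*l,p[1]+s*d+c*l,.0896+dz+r*np.sin(th)])
            q=(w2px(f,cc)-o+.5)*k-.5
            cv2.polylines(im,[np.int32(np.round(q))],True,(0,255,0),1)
    # V blocks outlines (fixture pose)
    for x in(-42,-28,28,42):
        P=[[x,y,z] for y,z in((-22,32),(-22,63),(-15.5,63),(0,47.9),(15.5,63),(22,63),(22,32))]
        P=np.array(P)/1000;Wd=np.c_[.5256+c*P[:,0]-s*P[:,1],-.1734+s*P[:,0]+c*P[:,1],P[:,2]]
        q=(w2px(f,Wd)-o+.5)*k-.5
        cv2.polylines(im,[np.int32(np.round(q))],False,(0,0,255),1)
    cv2.imwrite(f'pics/{n}o.png',im)
"
```

```text
(no output)
```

View pics/s4o.png

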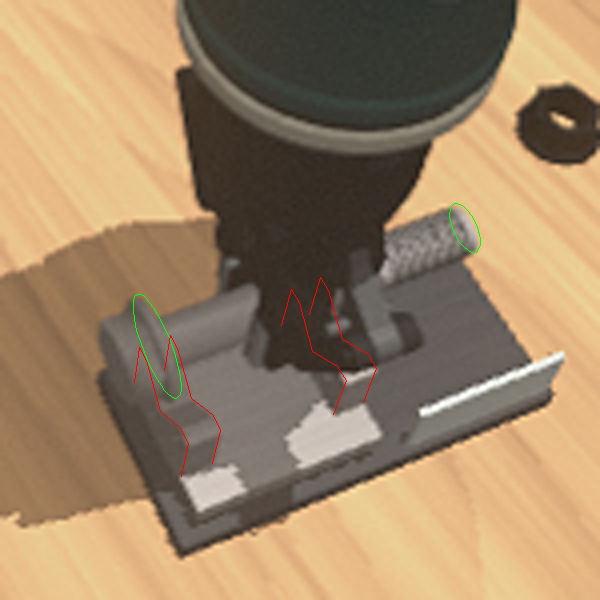

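View pics/t4o.png

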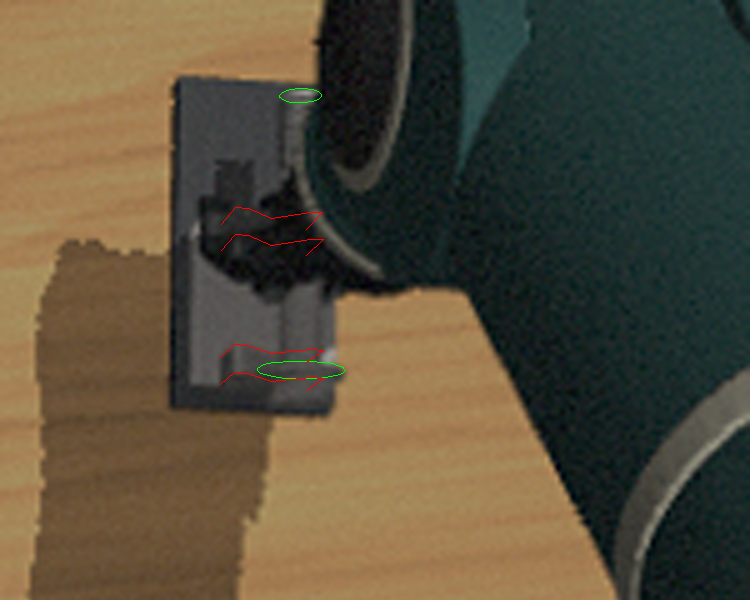

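>>> play_rows(
  plan=[0,0,4,0,0,0,8,0,0,0,10,0,0,0,10,0,0,0,6,0,0,0,2,0,0,0,0,0,0,0,0,0],
)

```text
clock: 9.3
tool_pos: [0.5233, -0.1728, 0.0502]
ee_rot: [-0.0, 0.997, -0.082, -0.0]
wrist_force: [0.1, -0.9, -3.3]
opening: 0.207
```

```bash
python3 -c "
from h import *
to(.5291,-.1739,.0447,-.163)"
```

```text
clock 9.3 p [ 0.5233 -0.1728  0.0502] yaw -0.1632 turn -0.0002 dx 6.0 dy 0.1 dz 5.5 F [ 0.1 -0.9 -3.3] T [ 0.04 -0.02  0.03] op 17.7 q [-0.     0.997 -0.082 -0.   ]
```

>>> play_rows(
  plan=[0,0,1,0,0,0,1,0,0,0,1,0,0,0,0,0,0,0,0,0],
)

```text
clock: 9.72
tool_pos: [0.5232, -0.1728, 0.0474]
ee_rot: [-0.0, 0.997, -0.082, 0.0]
wrist_force: [0.1, -0.3, -4.1]
opening: 0.204
```

>>> play_rows(
  plan=[0,0,1,0,0,0,1,0,0,0,0,0,0,0,0,0],
)

```text
clock: 10.05
tool_pos: [0.5233, -0.173, 0.0453]
ee_rot: [0.0, 0.997, -0.082, 0.0]
wrist_force: [0.6, -1.2, -2.8]
opening: 0.203
```

```bash
python3 -c "
from h import *
to(.5291,-.1739,.0447,-.163)"
```

```text
clock 10.05 p [ 0.5233 -0.173   0.0453] yaw -0.1633 turn -0.0003 dx 5.9 dy -0.0 dz 0.6 F [ 0.6 -1.2 -2.8] T [-0.22 -0.07 -0.08] op 17.4 q [ 0.     0.997 -0.082  0.   ]
```

>>> play_rows(
  plan=[0,0,0.5,0,0,0,0,0,0,0,0,0],
)

```text
clock: 10.3
tool_pos: [0.5233, -0.173, 0.045]
ee_rot: [0.0, 0.997, -0.082, 0.0]
wrist_force: [-2.0, -2.1, 4.1]
opening: 0.209
```

>>> play_rows(
  plan=[1,0,0,0,1,0,0,0,0,0,0,0],
)

```text
clock: 10.55
tool_pos: [0.5246, -0.1734, 0.0447]
ee_rot: [0.0, 0.997, -0.082, -0.001]
wrist_force: [-5.6, -2.1, 4.5]
opening: 0.202
```

>>> play_rows(
  plan=[1,0,0,0,1,0,0,0,0,0,0,0],
)

```text
clock: 10.8
tool_pos: [0.5265, -0.1737, 0.0446]
ee_rot: [0.0, 0.997, -0.082, -0.001]
wrist_force: [-5.9, -2.5, 4.8]
opening: 0.203
```

```bash
python3 -c "
from h import *
to(.5291,-.1739,.0447,-.163)
f=arm.grab_frame('side')
np.savez('s5.npz',**{k:np.array(v) for k,v in f.items()})
im=f['color'][240:360,330:480]
cv2.imwrite(f'pics/s5.png',cv2.resize(im,None,fx=5,fy=5,interpolation=cv2.INTER_CUBIC))"
```

```text
clock 10.8 p [ 0.5265 -0.1737  0.0446] yaw -0.1637 turn -0.0007 dx 2.6 dy -0.2 dz -0.1 F [-5.9 -2.5  4.8] T [-0.41  1.2  -0.17] op 17.4 q [ 0.     0.997 -0.082 -0.001]
```

View pics/s5.png

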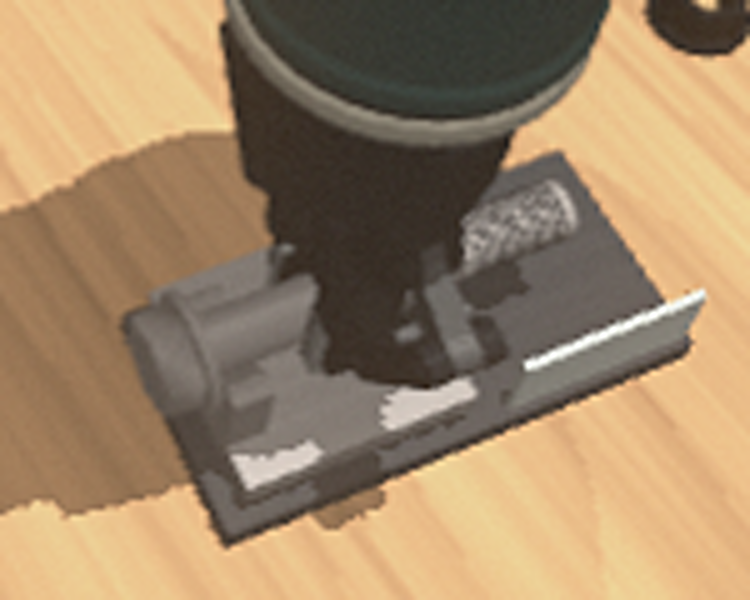

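>>> play_rows(
  plan=[0.5,0,0,0,0.5,0,0,0,0,0,0,0],
)

```text
clock: 11.1
tool_pos: [0.5274, -0.1738, 0.0446]
ee_rot: [0.0, 0.997, -0.082, -0.001]
wrist_force: [-5.9, -1.1, 4.9]
opening: 0.206
```

>>> play_rows(
  plan=[0.5,0,0,0,0.5,0,0,0,0,0,0,0],
)

```text
clock: 11.35
tool_pos: [0.5283, -0.174, 0.0446]
ee_rot: [0.0, 0.997, -0.082, -0.001]
wrist_force: [-6.5, -1.4, 4.3]
opening: 0.204
```

>>> play_rows(
  plan=[0.5,0,0,0,0,0,0,0],
)

```text
clock: 11.52
tool_pos: [0.5288, -0.1741, 0.0446]
ee_rot: [0.0, 0.997, -0.082, -0.001]
wrist_force: [-6.6, -0.3, 4.8]
opening: 0.203
```

>>> play_rows(
  plan=[0.5,0,0,0,0.5,0,0,0,0,0,0,0],
)

```text
clock: 11.77
tool_pos: [0.5295, -0.1742, 0.0445]
ee_rot: [-0.0, 0.997, -0.082, -0.001]
wrist_force: [-8.6, -1.2, 4.6]
opening: 0.204
```

>>> play_rows(
  plan=[0.5,0,0,0,0.5,0,0,0,0,0,0,0],
)

```text
clock: 12.02
tool_pos: [0.5295, -0.1742, 0.0441]
ee_rot: [-0.0, 0.997, -0.082, -0.002]
wrist_force: [-12.3, -0.4, 4.6]
opening: 0.207
```

```bash
python3 -c "
from h import *
to(.5291,-.1739,.0447,-.163)
f=arm.grab_frame('side')
im=f['color'][240:360,330:480]
cv2.imwrite(f'pics/s6.png',cv2.resize(im,None,fx=5,fy=5,interpolation=cv2.INTER_CUBIC))"
```

```text
clock 12.02 p [ 0.5295 -0.1742  0.0441] yaw -0.1639 turn -0.0009 dx -0.5 dy -0.2 dz -0.6 F [-12.3  -0.4   4.6] T [-0.13  2.57 -0.16] op 17.6 q [-0.     0.997 -0.082 -0.002]
```

View pics/s6.png

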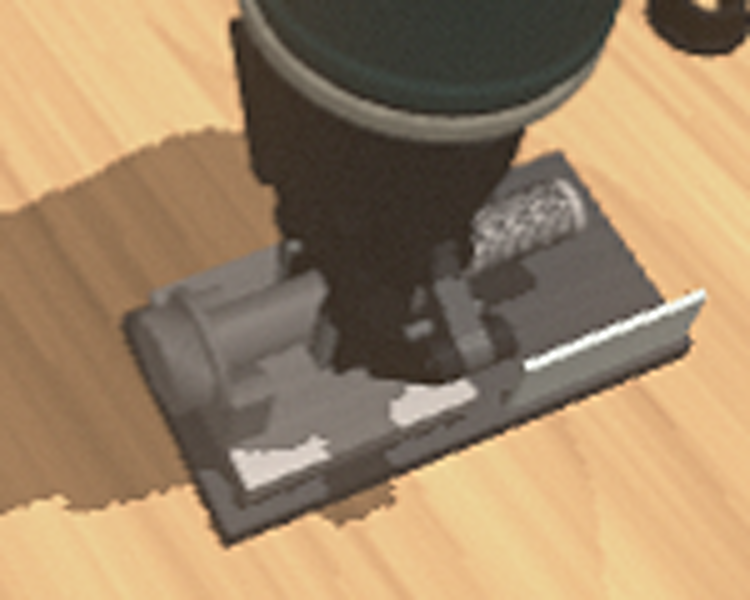

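>>> play_rows(
  plan=[0,0,1,0,0,0,1,0,0,0,1,0,0,0,1,0,0,0,1,0,0,0,1,0,0,0,0,0,0,0,0,0],
)

```text
clock: 12.73
tool_pos: [0.5296, -0.1742, 0.0383]
ee_rot: [-0.0, 0.997, -0.082, -0.002]
wrist_force: [-14.6, 0.2, 10.9]
opening: 0.204
```

```bash
python3 -c "
from h import *
to(.5291,-.1739,.0367,-.163)"
```

```text
clock 12.73 p [ 0.5296 -0.1742  0.0383] yaw -0.1638 turn -0.0008 dx -0.5 dy -0.2 dz 1.6 F [-14.6   0.2  10.9] T [-0.03  2.94 -0.14] op 17.5 q [-0.     0.997 -0.082 -0.002]
```

>>> play_rows(
  plan=[0,0,1,0,0,0,1,0,0,0,0,0,0,0,0,0],
)

```text
clock: 13.07
tool_pos: [0.5296, -0.1742, 0.0368]
ee_rot: [0.0, 0.997, -0.082, -0.002]
wrist_force: [-17.8, 1.3, 19.2]
opening: 0.203
```

>>> play_rows(
  plan=[0,0,1,0,0,0,0,0,0,0,0,0],
)

```text
clock: 13.32
tool_pos: [0.5297, -0.1743, 0.0366]
ee_rot: [0.0, 0.997, -0.082, -0.002]
wrist_force: [-23.8, 2.6, 37.4]
opening: 0.201
```

```bash
python3 -c "
from h import *
to(.5291,-.1739,.0367,-.163)"
```

```text
clock 13.32 p [ 0.5297 -0.1743  0.0366] yaw -0.1639 turn -0.0009 dx -0.6 dy -0.3 dz -0.1 F [-23.8   2.6  37.4] T [ 0.65  5.07 -0.16] op 17.2 q [ 0.     0.997 -0.082 -0.002]
```

>>> play_rows(
  plan=[-0.7,0,-0.3,0,0,0,0,0,0,0,0,0],
)

```text
clock: 13.57
tool_pos: [0.5296, -0.1742, 0.0367]
ee_rot: [0.0, 0.997, -0.082, -0.001]
wrist_force: [-16.5, 0.9, 26.9]
opening: 0.202
```

```bash
python3 -c "
from h import *
to(.5291,-.1739,.0367,-.163)
f=arm.grab_frame('side')
np.savez('s7.npz',**{k:np.array(v) for k,v in f.items()})
c,s=np.cos(-.163),np.sin(-.163);o=(330,240);k=5
im=cv2.resize(f['color'][240:360,330:480],None,fx=k,fy=k,interpolation=cv2.INTER_CUBIC)
raw=im.copy()
for a,r in((0,.02),(135,.01)):
    cc=[]
    for th in np.linspace(0,2*np.pi,40):
        d=(a-42)/1000;l=r*np.cos(th);cc.append([.5258+c*d-s*l,-.1739+s*d+c*l,.054+r*np.sin(th)])
    cv2.polylines(im,[np.int32(np.round((w2px(f,cc)-o+.5)*k-.5))],True,(0,255,0),1)
cv2.imwrite('pics/s7.png',im);cv2.imwrite('pics/s7r.png',raw)
for t in('long_bolt','long_bolt_tip','v_datum'): print(t,[(np.round(r['pixel'],1).tolist(),round(r['p'],2)) for r in arm.place_of('side',t)])
print(w2px(f,[[.5258-.042*c,-.1739-.042*s,.054],[.5258+.093*c,-.1739+.093*s,.054]]))
"
```

```text
clock 13.57 p [ 0.5296 -0.1742  0.0367] yaw -0.1638 turn -0.0008 dx -0.6 dy -0.3 dz 0.0 F [-16.5   0.9  26.9] T [ 0.28  3.66 -0.13] op 17.2 q [ 0.     0.997 -0.082 -0.001]
long_bolt [([372.3, 309.3], 0.72)]
long_bolt_tip [([443.6, 285.4], 0.69)]
v_datum [([366.8, 310.8], 0.98)]
[[370.15731751 310.78619803]
 [442.30427883 282.43440405]]
```

View pics/s7.png

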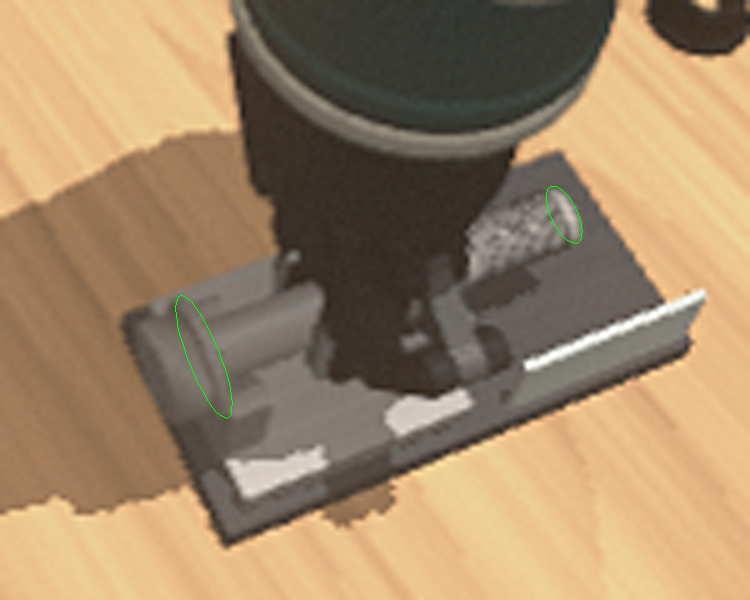

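View pics/s7r.png

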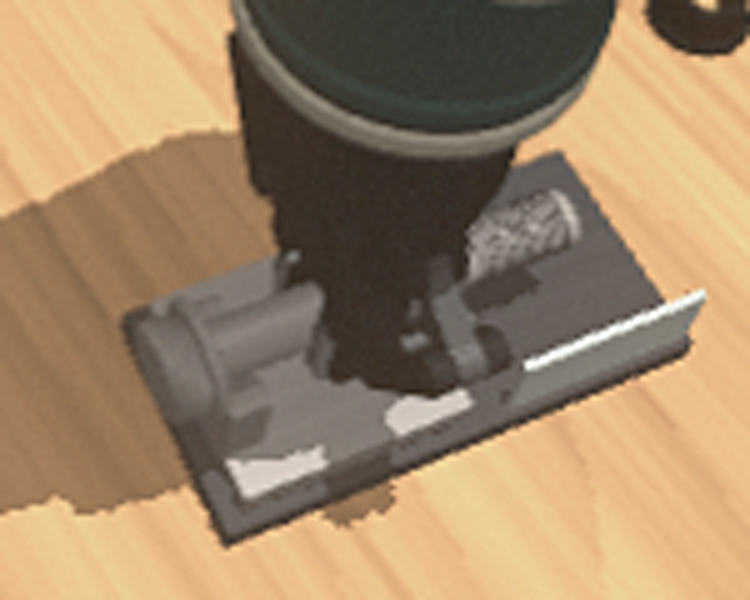

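```bash
python3 -c "
from h import *
f=dict(np.load('s7.npz'));o=(350,285);k=12
im=f['color'][285:335,350:410].astype(float);im=np.clip((im-30)*2,0,255).astype(np.uint8)
im=cv2.resize(im,None,fx=k,fy=k,interpolation=cv2.INTER_CUBIC)
cv2.imwrite('pics/s8.png',im)
"
```

```text
(no output)
```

View pics/s8.png

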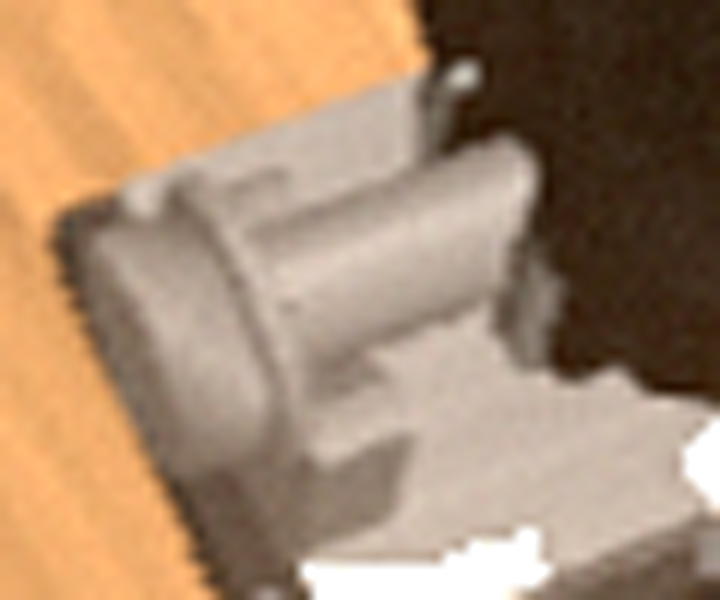

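>>> play_rows(
  plan=[-0.7,0,0.2,0,0,0,0,0,0,0,0,0,0,0,0,0],
)

```text
clock: 14.1
tool_pos: [0.5296, -0.1742, 0.0367]
ee_rot: [0.0, 0.997, -0.082, -0.001]
wrist_force: [-12.6, 0.9, 24.6]
opening: 0.206
```

```bash
python3 -c "
from h import *
to(.5291,-.1739,.0367,-.163)
f=arm.grab_frame('top')
np.savez('t8.npz',**{k:np.array(v) for k,v in f.items()})
im=f['color'][150:240,370:460].astype(float);im=np.clip(im*1.6,0,255).astype(np.uint8)
cv2.imwrite('pics/t8.png',cv2.resize(im,None,fx=6,fy=6,interpolation=cv2.INTER_CUBIC))
# tip height by depth, side
f=arm.grab_frame('side');K=np.array([[f['fx'],0,f['cx']],[0,f['fy'],f['cy']],[0,0,1.]])
vv,uu=np.mgrid[270:340,350:460];z=f['z_map'][270:340,350:460].ravel()
n=cv2.undistortPoints(np.c_[uu.ravel(),vv.ravel()].astype(float)[:,None],K,np.array(f['D']))[:,0]
V=np.array(f['view']);W=(np.c_[n*z[:,None],z]-V[:3,3])@V[:3,:3]
c,s=np.cos(-.164),np.sin(-.164);d=W[:,:2]-[.5256,-.1734]
x=d[:,0]*c+d[:,1]*s;y=-d[:,0]*s+d[:,1]*c
for a,b in((-26,-20),(-20,-12),(-12,-6),(50,60),(60,70),(70,80),(80,90)):
    m=(x>a/1e3)&(x<b/1e3)&(abs(y)<.012)&(W[:,2]<.09);zz=W[m,2]
    print(a,b,m.sum(),np.round(np.percentile(zz,[50,90,97]),4))
for a,b in((-20,20),):
    m=(x>a/1e3)&(x<b/1e3)&(abs(y)>.028)&(abs(y)<.036)&(W[:,2]<.05);print('plate',m.sum(),np.median(W[m,2]))
"
```

```text
clock 14.1 p [ 0.5296 -0.1742  0.0367] yaw -0.1638 turn -0.0008 dx -0.5 dy -0.3 dz 0.0 F [-12.6   0.9  24.6] T [ 0.1   2.93 -0.12] op 17.6 q [ 0.     0.997 -0.082 -0.001]
-26 -20 49 [0.0617 0.0643 0.0647]
-20 -12 94 [0.0595 0.0636 0.0645]
-12 -6 97 [0.0607 0.0728 0.0865]
50 60 53 [0.061  0.0639 0.0647]
60 70 100 [0.0597 0.0632 0.0639]
70 80 121 [0.0574 0.0633 0.0642]
80 90 117 [0.0558 0.0633 0.0639]
plate 171 0.023794976255238607
```

View pics/t8.png

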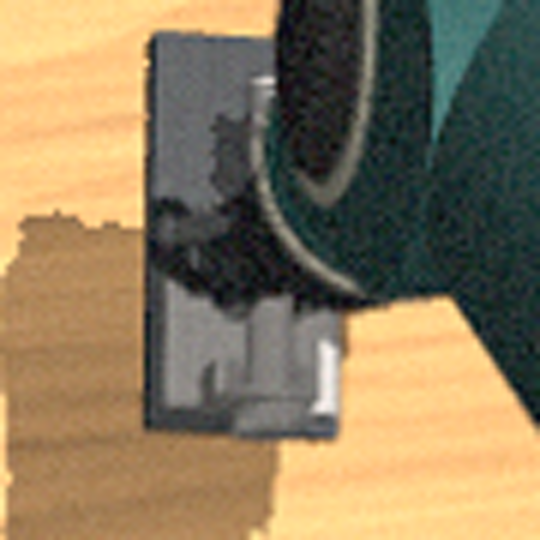

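```bash
python3 -c "
from h import *
print(arm.job_done())
to(.5291,-.1739,.0367,-.163)"
```

```text
the job is handed in; nothing more can be done
None
the job is handed in; nothing more can be done
```

I took the longer bolt from the wooden rack and laid it in both V-blocks, tip towards the scale. I slid it until its flange stopped against the datum face, then pressed it down and handed the job in while still holding it, at about 14 s.

What the last checks showed:
- **Cradle fully down:** the depth picture put the cradle plate at 23.8 mm, where 24 is fully down. The tool had dropped 8 mm from first contact, and the force rose steeply at the end.
- **Bolt level:** the top of the shank was about 64 mm above the bench at both ends, so its axis is at the required 54 mm.
- **Flange contact:** the bolt stopped within 0.5 mm of the computed position. It was still pushing against the face with about 12 N, and no gap shows in the enlarged side picture.
- **Forces:** the press was about 25 N at the wrist. It briefly reached 37 N down, with 24 N along the bolt, before I eased it off.

Two small disagreements remain. The two cameras' fits of the fixture differed by 2 to 3 mm, which the V and the contact took up. In the side overlay the tip sat about 1 pixel low and the flange appeared about 2 pixels off, while the depth check read level.

I did not re-measure the shorter bolt, nuts and mirror at the end, but nothing was moved near them apart from the lift out of the rack.

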